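# Bird whistle held in tongs over its seated mould

## Task

Set the loose white plaster half-mould down fully home and flat on the two pegs of the cast-iron stand, either way round, and let go of it. Then pick up the steel tongs and close them on the smaller of the two terracotta bird whistles, which is still soft, so the gripper itself must not touch it, and lift it off its disc. Finish while holding it still and upright in the tongs over the middle of the seated mould, about 5 cm or more clear above it, with the other things on the bench left where they are.

Things in the scene. Friction and masses are not known exactly. Their poses are not given: they have to be found in the camera images.
- stand: Fixed dark iron stand: plate 136 (x) x 84 (y) x 18 mm thick, with two upright pegs at x = +-36 mm, y = 0, 10 mm in diameter, 12 mm tall above the plate, the top 5 mm tapering to 4 mm. Origin: centre of its underside; x along the line of pegs, z up. The seated mould's origin lies 18 mm above this origin, x axes parallel, either way round.
- mould: Loose plaster half-mould, 96 (x) x 56 (y) x 34 mm tall, 0.2 kg, right way up on the slate: open 56 x 30 mm pocket, 20 mm deep, in its top; two 13 mm holes, 14 mm deep, in its underside at x = +-36 mm, y = 0, for the stand's pegs. Origin: centre of its underside; x along its length, z up. Can be gripped across its 56 mm width from above.
- tongs: Loose steel tongs, 0.12 kg, flat on the slate: two 4 mm thick blades on edge, 20 mm tall (z 2 to 22; at the tips 0 to 24 mm), closing sideways about a sprung hinge. Origin: on the midline, level with the lower edges, where to squeeze the blades, near the centre of mass; x to the tips, y across, z up. Hinge at x = -85, rear end -107, tips +125 mm.
- jaw_left: Tongs' blade on the +y side; origin on the hinge; turns about z by up to 0.17 rad as the tongs close; both blades swing equally. Width over the outsides at the tongs' origin, inside gap at tongs x = 100 mm, spring push on each blade at the origin: left free 57 mm, 67 mm, 0 N; squeezed to 50 mm, 51 mm, 4 N; squeezed to 42 mm, 34 mm (blades parallel), 8.5 N.
- jaw_right: Tongs' blade on the -y side, mirror image of the left one, same origin on the hinge. The spring keeps the tongs pressed outward against fingers that hold them partly closed.
- bird: Smaller terracotta bird whistle, loose, 40 g, on one of two fixed plaster discs (90 mm across, 18 mm tall). Barrel body along x, 34 mm wide, straight-sided from x = -16 to +12, axis 22 mm up; head at x = +20, top 53 mm up; 14 mm wide tail to x = -48 mm, roughly towards the robot; foot 28 mm across. Origin: under the foot's centre; x to the head, z up. Pinch it across y.
- jar: Bystander: white enamel jar, open, 76 mm across, 95 mm tall.
- modelling_tool: Bystander: boxwood modelling tool lying flat, 155 x 18 x 10 mm.
- scraper: Bystander: tin scraper, a 50 x 85 x 4 mm plate with a rolled edge.
- paddle: Bystander: wooden beating paddle lying flat, 195 x 55 x 14 mm.
- stamp: Bystander: turned wooden stamp, 40 mm across, 62 mm tall.
- bowl: Bystander: small open glazed bowl, 100 mm across, 42 mm tall.
- big_bird: Bystander: the larger terracotta bird whistle, same shape 1.45 times as big (49 mm wide, 77 mm tall), on the other plaster disc.
There are look-alikes about, which are no part of the job. Leave any pink or yellow look-alike of the mould alone. Of the things shaped like the tongs, the steel one is meant.

How it is judged:
By the outcome, as a careful person would: the job done as asked, in the order asked, and still so for the second after the job is handed in, while the arm keeps its last pose, push and grip.
It also fails if it takes over 58 s, if anything falls off the work surface, if the arm or the gripper's body presses on something with over 40 N, if the wrist force passes 120 N, or if a joint passes its speed limit or range.

## Robot

A 6-joint arm with a two-finger parallel gripper is mounted at the origin on the work surface. World frame = base frame: x ahead of the robot, y to its left, z up, the work surface at z = 0. Lengths are in m, angles in rad, forces in N, time in s.
With the tool pointing down it reaches from about 0.3 to 0.875 m from the base axis. Payload 4.2 kg.
Tool frame: the origin (TCP) lies midway between the tips of the shut fingers; the grasp point (between the pads) lies 19 mm behind it; z points along the fingers, y is the line along which they close (so a half turn about z gives the same grasp; the last joint's range is limited). The gripper opens to 85 mm and grips with 20 to 120 N. Pads are 22 mm wide; open, the fingers measure 114 mm over their backs; the gripper's body (76 mm by 85 mm) begins 54 mm behind the grasp point. The pads swing forward as they close: fully open they stand 13 mm farther back than shut.
Start: joints at [1.136, 0.32, 1.565, -0, 1.257, -0.02], TCP at [0.232, 0.526, 0.231] pointing down, gripper open.
Joint ranges: [-3.11, 3.11], [-0.84, 2.01], [0.21, 2.61], [-1.34, 4.49], [0.05, 2.63], [-2.56, 2.56]. Speed limits (rad/s): [2.57, 2.57, 3.14, 3.14, 3.14, 3.14].

## Interface

Orientations are given as a rotation vector (axis times angle).
In Python, from bench import monitor, get_image, ctrl, models gives the robot as it stands.
- The arm moves only by the tool arm_command, never from a script. Its argument "moves" is a list of rows, each a list of 7 numbers: the closure in counts, from 0 (fully open) to 255 (shut), then the shift along the tool's x, y, z in cm, then the turn, a rotation vector about the tool's x, y, z in rad. A call has 1 to 8 rows; each row is the pose to reach, as a shift and turn from the pose commanded when the call began, along the tool's axes at that moment; what a row does not reach only later rows make up. A row lasts 1/12 s, in which the tool goes at most 41.7 mm and 7.16 degrees, less where a joint would pass 70% of its speed; a pose out of reach is approached as far as the arm can. A call with a gripper value outside its range is refused whole. The fingers move at their own pace and stop on an object; "newtons" is the grip in N (left out, the last holds). Time passes only in rows, so rows that repeat a pose let the fingers close. It gives the time, the measured TCP pose, the force, the opening and the grip force at its end, in the units of the state.
- monitor.get_state(): the state, without advancing time (a new reading comes with each control period).
- get_image(name): name is "scene" or "top" or "wrist"; returns a dict with "frame" (420x560x3 uint8, red, green, blue), "fx", "fy", "cx", "cy" (pixels), "eye" and "rotation" of the camera in the world. Camera axes: x right, y up, looking along -z (the intrinsics and any distortion apply to the point x, -y, -z); pixel columns grow to the right and rows downward; lengths in m; the calibration is good to about 2 mm. A picture is of the moment at which its call begins. There is no depth.
- ctrl.finish_job(): hands the job in; it is judged then, once.
Trained networks look in the newest picture that a camera, given by its name, has taken for a name from the list of things; names that differ only in an ending like _2 or _b are one class to them, and where a whole thing is asked for, a point or a joint stands for the part that bears it (a point fixed in the world has none). Each returns a list of dicts, best first, with "conf" (0 to 1); they miss things now and then, are a little off and sometimes report something else, mostly with a low value. They report only what shows in the picture. A call takes as long as a camera call. They do not tell look-alikes from the thing itself.
- models.spot_in(camera, label): "box" ([left, top, right, bottom] in pixels, round what is visible of it).
- models.trace(camera, label): "mask" (420x560 bool, what is visible of it) and "box" ([left, top, right, bottom] in pixels, round what is visible of it).
- models.place_of(camera, label): "xy" ([column, row] in pixels: a listed point, or the origin of a listed thing).
The state is a dict: "time_s": time; "joint_pos": joint angles; "joint_velocities": joint speeds; "joint_torque": joint torques, N m; "ee_pos": TCP position; "tcp_rot": TCP orientation; "wrist_force": force on the tool from outside, world axes, zero at the start; "wrist_torque": the same for the moment, N m; "opening": finger opening in m; "grip_force": force on a finger pad.
Only numpy, scipy, OpenCV 4.12 (cv2) and the standard library are available. Lean on these libraries where they do the work, as an engineer would, in place of code of your own. Each camera call takes 0.05 s, during which the arm holds its last target. There are 200 camera calls.

## Working session

There is one attempt and no reset: what is moved stays moved. The work goes in short steps, Python scripts to look and compute and a tool call to move; the robot and the scene stay as the last step left them, time stands still between calls to the robot, and variables do not carry over. Pictures are saved under pics/ and viewed, at most 12 in all, crops included, and the job is handed in when it is done.

Besides the shell and the picture viewer there is one more tool, called after "Call:" in YAML: its name, and indented under it one key for each argument. arm_command: Moves the arm, as the interface text tells. Its arguments: {"type":"object","properties":{"moves":{"type":"array"},"newtons":{"type":"number"}},"required":["moves"]}

```bash
mkdir -p pics
cat > h.py <<'E'
import numpy as np, cv2
from bench import monitor, get_image, ctrl, models
from scipy.spatial.transform import Rotation as R
def ray(im,uv):
    d=np.array([(uv[0]-im['cx'])/im['fx'],-(uv[1]-im['cy'])/im['fy'],-1.0])
    return np.array(im['eye']),np.array(im['rotation'])@d
def onz(im,uv,z):
    e,d=ray(im,uv); return e+d*(z-e[2])/d[2]
def proj(im,p):
    c=np.array(im['rotation']).T@(np.array(p)-im['eye']); return [im['cx']+im['fx']*c[0]/-c[2], im['cy']-im['fy']*c[1]/-c[2]]
def save(im,n,crop=None,s=1):
    f=im['frame'][:,:,::-1]
    if crop: f=f[crop[1]:crop[3],crop[0]:crop[2]]
    cv2.imwrite('pics/'+n+'.png',cv2.resize(f,None,fx=s,fy=s,interpolation=cv2.INTER_CUBIC))
E
python3 - <<'E'
from h import *
a=get_image('top');save(a,'top1',s=1.42)
b=get_image('scene');save(b,'scene1',s=1.42)
print({k:v for k,v in a.items() if k!='frame'})
print({k:v for k,v in b.items() if k!='frame'})
for l in ['stand','mould','tongs','bird','big_bird','jaw_left','jaw_right']:
    for c,im in(('top',a),('scene',b)):
        for r in models.place_of(c,l)[:4]: print(l,c,round(r['conf'],2),np.round(r['xy']),np.round(onz(im,r['xy'],.018 if 'bird' in l else 0),3))
s=monitor.get_state();print(s['time_s'],s['ee_pos'],s['tcp_rot'],s['opening'])
E
```

```text
{'fx': 525.9647815782428, 'fy': 525.9647815782428, 'cx': 284.5463997894681, 'cy': 200.16305036508112, 'eye': array([0.38202055, 0.00545601, 1.59225126]), 'rotation': array([ 0.05778393, -0.07661582, -1.54706148])}
{'fx': 389.5872317390774, 'fy': 389.5872317390774, 'cx': 285.48141164966137, 'cy': 213.79841434342003, 'eye': array([0.75401012, 0.4898083 , 0.80269464]), 'rotation': array([0.18717403, 0.81333291, 2.56380663])}Traceback (most recent call last):
  File "<stdin>", line 8, in <module>
  File "h.py", line 8, in onz
    e,d=ray(im,uv); return e+d*(z-e[2])/d[2]
                                        ~^^^
IndexError: invalid index to scalar variable.
```

```bash
sed -i "s/np.array(im\['rotation'\])/R.from_rotvec(im['rotation']).as_matrix()/" h.py
python3 - <<'E'
from h import *
a=get_image('top');b=get_image('scene')
for l in ['stand','mould','tongs','bird','big_bird','jaw_left']:
    for c,im in(('top',a),('scene',b)):
        for r in models.place_of(c,l)[:4]: print(l,c,round(r['conf'],2),np.round(r['xy']),np.round(onz(im,r['xy'],.018 if 'bird' in l else 0),3))
s=monitor.get_state();print(s['time_s'],s['ee_pos'],s['tcp_rot'],s['opening'])
E
```

```text
stand top 0.59 [295. 186.] [ 0.563 -0.044  0.   ]
stand scene 0.77 [259. 216.] [ 0.566 -0.04   0.   ]
stand scene 0.64 [330. 203.] [0.385 0.005 0.   ]
mould top 0.8 [230. 231.] [0.423 0.15  0.   ]
mould top 0.58 [186. 249.] [0.365 0.282 0.   ]
mould top 0.22 [373. 175.] [ 0.603 -0.282  0.   ]
mould scene 0.81 [346. 254.] [0.429 0.152 0.   ]
mould scene 0.75 [406. 291.] [0.358 0.29  0.   ]
mould scene 0.64 [283. 257.] [0.564 0.092 0.   ]
tongs top 0.54 [329. 218.] [ 0.47  -0.148  0.   ]
tongs scene 0.95 [278. 174.] [ 0.462 -0.145  0.   ]
tongs scene 0.78 [333. 119.] [ 0.216 -0.264  0.   ]
tongs scene 0.54 [334. 205.] [0.379 0.015 0.   ]
bird top 0.57 [373. 171.] [ 0.612 -0.279  0.018]
bird scene 0.87 [208. 153.] [ 0.606 -0.287  0.018]
bird scene 0.29 [347. 256.] [0.436 0.165 0.018]
big_bird top 0.59 [202. 172.] [0.598 0.238 0.018]
big_bird scene 0.77 [299. 311.] [0.596 0.23  0.018]
jaw_left top 0.53 [354. 276.] [ 0.297 -0.225  0.   ]
jaw_left top 0.41 [329. 250.] [ 0.373 -0.148  0.   ]
jaw_left top 0.24 [324. 248.] [ 0.378 -0.133  0.   ]
jaw_left scene 0.68 [306. 163.] [ 0.375 -0.146  0.   ]
jaw_left scene 0.42 [318. 135.] [ 0.29  -0.228  0.   ]
0.9 [0.23174315 0.52624739 0.23134694] [6.46893597e-01 3.07419897e+00 1.51380886e-04] 0.08553371114225553
```

View pics/top1.png

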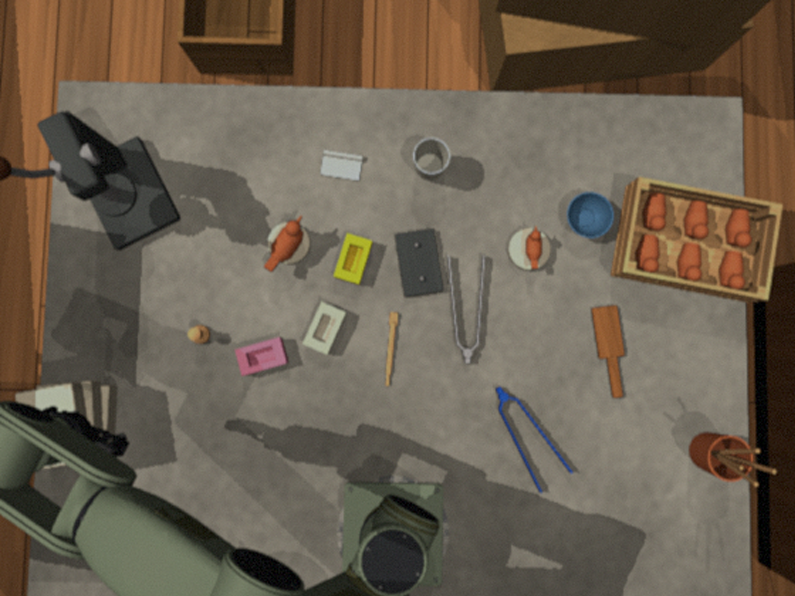

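View pics/scene1.png

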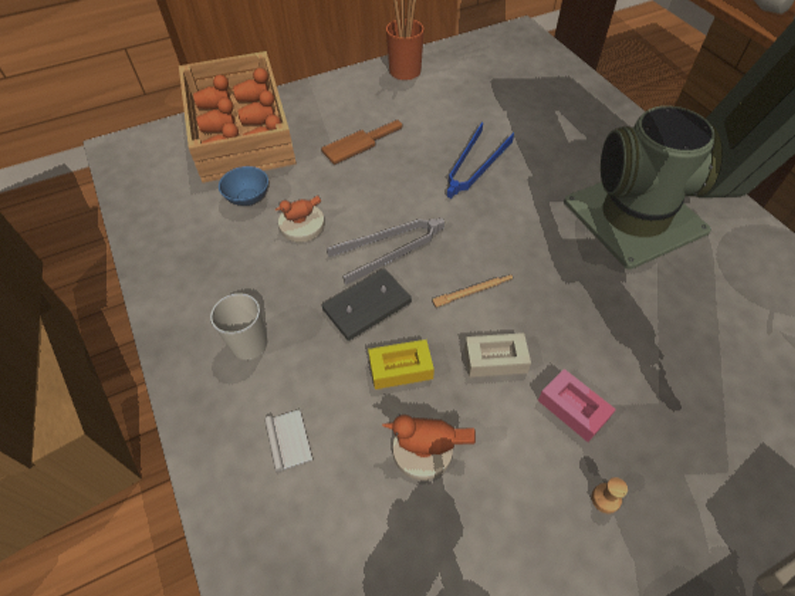

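Candidates (image px in the 1.42× top view): the mould could be white (325,328), yellow (353,258) or pink (261,356), so white. The tongs could be steel grey (467,310) or blue (530,435), so steel. The bird could be small on a disc (533,248), big on a disc (288,243) or one of the crate birds (~695,240), so (533,248). The stand is the dark plate at (420,262), not the black device at (110,180).

```bash
cat >> h.py <<'E'
from scipy.optimize import minimize
def box(lx,ly,z0,z1,x0=0): return [[x0+sx*lx/2,sy*ly/2,z] for sx in(-1,1) for sy in(-1,1) for z in(z0,z1)]
def tw(pts,p,z0=0):
    c,s=np.cos(p[2]),np.sin(p[2]); P=np.array(pts,float); return np.c_[p[0]+c*P[:,0]-s*P[:,1],p[1]+s*P[:,0]+c*P[:,1],P[:,2]+z0]
def sil(im,parts,p,z0=0):
    m=np.zeros(im['frame'].shape[:2],np.uint8)
    for q in parts:
        uv=np.array([proj(im,v) for v in tw(q,p,z0)]); h=cv2.convexHull(np.round(uv*16).astype(np.int32)); cv2.fillPoly(m,[h],255,cv2.LINE_AA,4)
    return m/255.
def pick(cam,im,label,near):
    best=None
    for r in models.trace(cam,label):
        ys,xs=np.nonzero(r['mask']); d=np.hypot(xs.mean()-near[0],ys.mean()-near[1])
        if best is None or d<best[0]: best=(d,r)
    return best[1]['mask'].astype(float) if best and best[0]<60 else None
def fit(obs,parts,p0,z0=0):
    def cost(q):
        t=0; p=[p0[0]+q[0]*.01,p0[1]+q[1]*.01,p0[2]+q[2]*.1]
        for im,m in obs:
            a=sil(im,parts,p,z0); t+=1-np.minimum(a,m).sum()/np.maximum(a,m).sum()
        return t/len(obs)
    r=min((minimize(cost,x0,method='Nelder-Mead',options=dict(initial_simplex=np.array(x0)+np.vstack([np.zeros(3),np.eye(3)*1.5]),maxiter=120)) for x0 in([0,0,0],[0,0,2],[0,0,-2])),key=lambda r:r.fun)
    q=r.x; return np.round([p0[0]+q[0]*.01,p0[1]+q[1]*.01,p0[2]+q[2]*.1],4),round(r.fun,3)
def move(tgt,yaw_y,z=None):
    """world TCP target, tool pointing down, tool y at world yaw yaw_y (mod pi) -> shift cm (tool axes), turn rotvec"""
    s=monitor.get_state(); T=R.from_rotvec(s['tcp_rot']).as_matrix()
    best=None
    for k in(0,np.pi):
        y=np.array([np.cos(yaw_y+k),np.sin(yaw_y+k),0]); zz=np.array([0,0,-1.]); M=np.c_[np.cross(y,zz),y,zz]
        rv=R.from_matrix(T.T@M).as_rotvec()
        if best is None or np.linalg.norm(rv)<np.linalg.norm(best): best=rv
    return np.round(T.T@(np.array(tgt)-s['ee_pos'])*100,2),np.round(best,3)
E
python3 - <<'E'
from h import *
a=get_image('top');b=get_image('scene')
for l,near,parts,p0 in [('mould',((230,231),(346,250)),[box(.096,.056,0,.034)],(.425,.15,1.1)),('stand',((295,186),(259,214)),[box(.136,.084,0,.018)],(.563,-.043,1.5))]:
    o=[(im,m) for im,m in((a,pick('top',a,l,near[0])),(b,pick('scene',b,l,near[1]))) if m is not None]
    print(l,len(o),fit(o,parts,p0),[fit([q],parts,p0) for q in o])
f=b['frame'][:,:,::-1]
cr=[cv2.resize(f[y-50:y+50,x-60:x+60],(390,290),interpolation=2) for x,y in((346,250),(275,174),(210,150),(259,214))]
cv2.imwrite('pics/crop1.png',np.vstack([np.hstack(cr[:2]),np.hstack(cr[2:])]))
w=get_image('wrist');T=R.from_rotvec(monitor.get_state()['tcp_rot']).as_matrix()
print('wristcam in tool',T.T@(w['eye']-monitor.get_state()['ee_pos']), (T.T@R.from_rotvec(w['rotation']).as_matrix()).round(2),w['fx'])
print(move([.40,.14,.23],1.1+np.pi/2))
E
```

```text
mould 2 (array([ 0.4221,  0.1529, -0.4068]), np.float64(0.071)) [(array([0.4223, 0.1539, 2.7387]), np.float64(0.068)), (array([0.4214, 0.1511, 2.7632]), np.float64(0.066))]
stand 2 (array([ 0.5655, -0.042 ,  0.1717]), np.float64(0.075)) [(array([ 0.5652, -0.0414,  3.3088]), np.float64(0.056)), (array([ 0.5653, -0.0434,  0.1609]), np.float64(0.084))]
wristcam in tool [ 8.12244292e-02  1.17094289e-04 -1.42906391e-01] [[ 0.    0.95  0.32]
 [ 1.   -0.   -0.  ]
 [-0.    0.32 -0.95]] 340.791485664489
(array([-30.96, -28.57,   0.13]), array([ 0.   ,  0.   , -1.515]))
```

View pics/crop1.png

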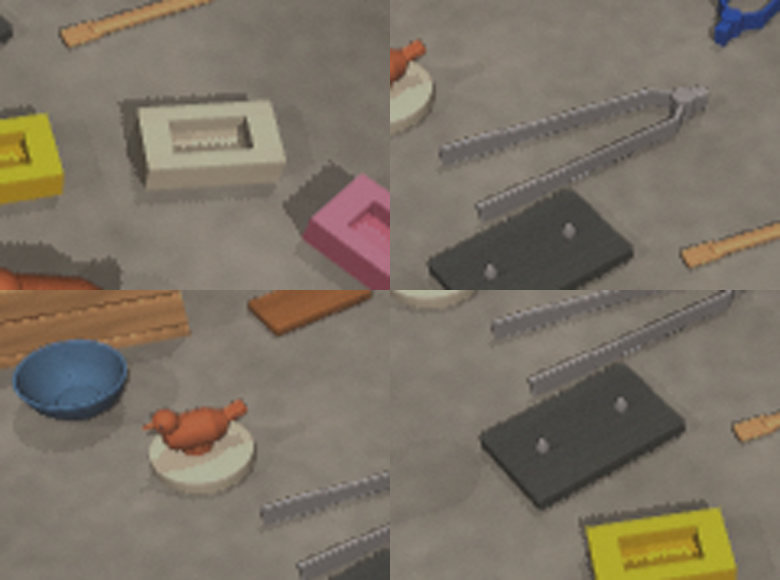

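Run:
```python
from h import *
print(move([.422,.152,.15],-.40+np.pi/2))
```

```text
(array([-32.49, -26.59,   8.13]), array([ 0.   ,  0.   , -0.015]))
```

Call:
arm_command:
  moves:
    - [0,-24.5,-20,6,0,0,0]
    - [0,-24.5,-20,6,0,0,0]
    - [0,-24.5,-20,6,0,0,0]
    - [0,-24.5,-20,6,0,0,0]
    - [0,-24.5,-20,6,0,0,0]
    - [0,-24.5,-20,6,0,0,0]
    - [0,-24.5,-20,6,0,0,0]
    - [0,-24.5,-20,6,0,0,0]
  newtons: 40

```text
time_s: 1.92
ee_pos: [0.3759, 0.2417, 0.1709]
tcp_rot: [0.648, 3.074, -0.001]
wrist_force: [-0.1, 1.3, 0.1]
opening: 0.0855
grip_force: 0.0
```

Call:
arm_command:
  moves:
    - [0,-8,-6.6,2.1,0,0,-0.015]
    - [0,-8,-6.6,2.1,0,0,-0.015]
    - [0,-8,-6.6,2.1,0,0,-0.015]
    - [0,-8,-6.6,2.1,0,0,-0.015]
    - [0,-8,-6.6,2.1,0,0,-0.015]

```text
time_s: 2.33
ee_pos: [0.4223, 0.151, 0.1502]
tcp_rot: [-0.628, -3.078, -0.0]
wrist_force: [0.1, 0.3, -0.4]
opening: 0.0857
grip_force: 0.0
```

Run:
```python
from h import *
s=monitor.get_state();print(s['ee_pos'],s['time_s'])
w=get_image('wrist');save(w,'w1')
m=pick('wrist',w,'mould',proj(w,[.422,.152,.034]));print(m is not None)
if m is not None:
    p,e=fit([(w,m)],[box(.096,.056,0,.034)],(.422,.152,-.4));print(p,e)
    print(move([p[0],p[1],.002],p[2]+np.pi/2))
    f=w['frame'][:,:,::-1].copy(); a=sil(w,[box(.096,.056,0,.034)],p); c,_=cv2.findContours((a>.5).astype(np.uint8),0,2); cv2.drawContours(f,c,-1,(0,0,255),1); cv2.imwrite('pics/w1.png',f)
```

```text
[0.42227821 0.15095033 0.15018901] 2.3333
True
[ 0.4227  0.1517 -0.4   ] 0.047
(array([-0.1 , -0.04, 14.86]), array([0.001, 0.   , 0.   ]))
```

View pics/w1.png

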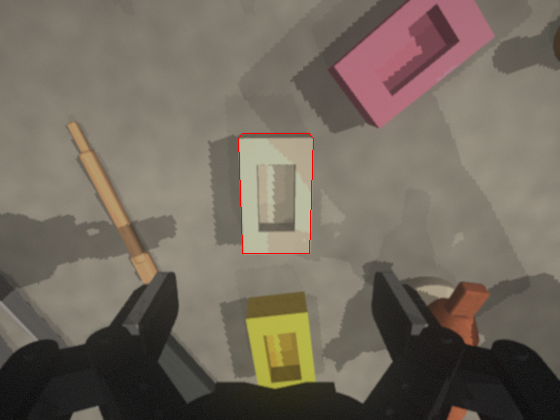

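The overlay matches the white mould at (278,192). The pink one is at (410,60) and the yellow at (280,345), both clear of the fingers.

Call:
arm_command:
  moves:
    - [0,-0.1,0,4,0,0,0]
    - [0,-0.1,0,8,0,0,0]
    - [0,-0.1,0,11.5,0,0,0]
    - [0,-0.1,0,13.5,0,0,0]
    - [0,-0.1,0,14.6,0,0,0]
    - [0,-0.1,0,14.6,0,0,0]
    - [255,-0.1,0,14.6,0,0,0]
    - [255,-0.1,0,14.6,0,0,0]
  newtons: 40

```text
time_s: 3.1
ee_pos: [0.4236, 0.1525, 0.0053]
tcp_rot: [0.621, 3.078, 0.002]
wrist_force: [0.8, 0.1, 0.5]
opening: 0.0638
grip_force: 0.0
```

Call:
arm_command:
  moves:
    - [255,0,0,0,0,0,0]
    - [255,0,0,0,0,0,0]
    - [255,0,0,0,0,0,0]
    - [255,0,0,0,0,0,0]
    - [255,0,0,0,0,0,0]
    - [255,0,0,0,0,0,0]

```text
time_s: 3.6
ee_pos: [0.4239, 0.1522, 0.0056]
tcp_rot: [0.624, 3.076, 0.003]
wrist_force: [-0.9, 2.6, 7.4]
opening: 0.0552
grip_force: 43.9
```

Call:
arm_command:
  moves:
    - [255,0,0,-2,0,0,0]
    - [255,0,0,-5,0,0,0]
    - [255,0,0,-9,0,0,0]
    - [255,0,0,-13,0,0,0]
    - [255,0,0,-16,0,0,0]
    - [255,0,0,-17.5,0,0,0]
    - [255,0,0,-17.5,0,0,0]

```text
time_s: 4.18
ee_pos: [0.4249, 0.152, 0.1833]
tcp_rot: [0.622, 3.071, 0.007]
wrist_force: [0.1, 0.1, -1.6]
opening: 0.0552
grip_force: 43.7
```

Run:
```python
from h import *
s=monitor.get_state();print(s['ee_pos'],s['opening'],s['wrist_force'])
print(move([.66,-.026,.18],.165+np.pi/2))
```

```text
[0.42491591 0.15200942 0.1832548 ] 0.055239519845962384 [ 0.11806803  0.1071334  -1.56411458]
(array([-28.58,  -7.25,   0.48]), array([ 0.004,  0.008, -0.565]))
```

Call:
arm_command:
  moves:
    - [255,-3.5,-0.9,0.1,0,0,-0.07]
    - [255,-7,-1.8,0.1,0,0,-0.14]
    - [255,-11,-2.8,0.2,0,0,-0.22]
    - [255,-15,-3.8,0.2,0,0,-0.3]
    - [255,-19,-4.8,0.3,0,0,-0.38]
    - [255,-23,-5.8,0.3,0,0,-0.46]
    - [255,-26.5,-6.7,0.3,0,0,-0.53]
    - [255,-28.5,-7.2,0.3,0,0,-0.565]

```text
time_s: 4.85
ee_pos: [0.6592, -0.0288, 0.1734]
tcp_rot: [0.26, -3.129, 0.001]
wrist_force: [0.2, 0.7, -0.8]
opening: 0.0554
grip_force: 43.5
```

Run:
```python
from h import *
s=monitor.get_state();print(s['ee_pos'],s['time_s'])
w=get_image('wrist')
s=monitor.get_state()
P=[box(.136,.084,0,.018)]; f=w['frame'][:,:,::-1].copy()
m=pick('wrist',w,'stand',proj(w,[.565,-.042,.018]));print(m is not None,proj(w,[.565,-.042,.018]))
if m is not None:
    p,e=fit([(w,m)],P,(.565,-.042,.165));print(p,e)
    a=sil(w,P,p); c,_=cv2.findContours((a>.5).astype(np.uint8),0,2); cv2.drawContours(f,c,-1,(0,0,255),1)
    for sx in(-1,1): u=proj(w,tw([[sx*.036,0,.030]],p)[0]); cv2.drawMarker(f,tuple(int(round(v)) for v in u),(0,255,0),0,8); print(u)
# held mould relative to tool
T=R.from_rotvec(s['tcp_rot']).as_matrix();print(s['ee_pos'],T.round(3).tolist())
cv2.imwrite('pics/w2.png',cv2.resize(f,None,fx=1.42,fy=1.42,interpolation=2))
np.savez('w2.npz',**w)
```

```text
[ 0.65923231 -0.02882785  0.17337075] 4.85
True [np.float64(278.5686501848234), np.float64(73.5394678099791)]
[ 0.565  -0.0441  0.1814] 0.032
[np.float64(275.4411494298193), np.float64(20.797595086050762)]
[np.float64(276.6709081743445), np.float64(119.5493289313039)]
[ 0.66142677 -0.03045834  0.17308587] [[-0.986, -0.164, 0.001], [-0.164, 0.986, -0.002], [-0.0, -0.002, -1.0]]
```

View pics/w2.png

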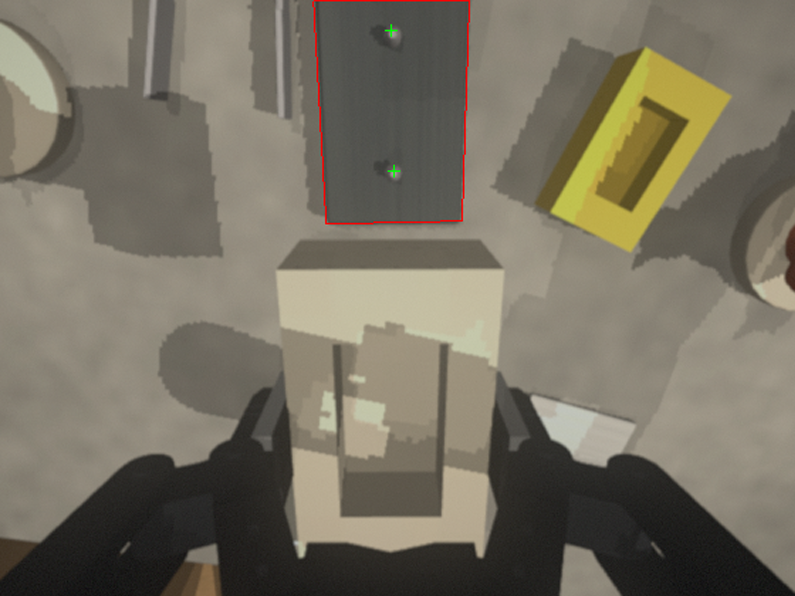

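The fit outlines the stand well. The pegs show at about (393,35) and (394,172) in the enlarged view, and the mould is held level with its near-edge corners at (277,269) and (503,268). The arm was still moving, so I'll take one settled look with both pegs well in view.

Call:
arm_command:
  moves:
    - [255,-1.5,0,-0.5,0,0,0]
    - [255,-3,0,-0.8,0,0,0]
    - [255,-3,0,-0.8,0,0,0]
    - [255,-3,0,-0.8,0,0,0]
    - [255,-3,0,-0.8,0,0,0]

```text
time_s: 5.37
ee_pos: [0.6853, -0.0204, 0.1829]
tcp_rot: [0.259, -3.127, -0.001]
wrist_force: [0.2, -0.1, -1.8]
opening: 0.0552
grip_force: 43.6
```

Run:
```python
from h import *
w=get_image('wrist'); s=monitor.get_state(); ee=s['ee_pos']; print(ee,s['time_s'])
P=[box(.136,.084,0,.018)]; f=w['frame'][:,:,::-1].copy()
m=pick('wrist',w,'stand',proj(w,[.565,-.042,.018]))
p,e=fit([(w,m)],P,(.565,-.043,.17));print(p,e)
g=cv2.cvtColor(f,cv2.COLOR_BGR2GRAY).astype(float)
for sx in(-1,1):
    u=proj(w,tw([[sx*.036,0,.026]],p)[0]); c,r=[int(round(v)) for v in u]
    q=g[r-14:r+15,c-14:c+15]; med=np.median(q); k=q>med+25; ys,xs=np.nonzero(k); uv=(c-14+xs.mean(),r-14+ys.mean())
    print('peg pred',np.round(u,1),'blob',np.round(uv,1),k.sum(),'world',onz(w,uv,.026).round(4), 'model',tw([[sx*.036,0,.026]],p)[0].round(4))
T=R.from_rotvec(s['tcp_rot']).as_matrix()
z0=ee[2]-.0053
# held mould: white mask fit
mm=pick('wrist',w,'mould',(275,270))
yaw=np.arctan2(T[1,1],T[0,1])-np.pi/2
if mm is not None:
    p2,e2=fit([(w,mm)],[box(.096,.056,0,.034)],(ee[0],ee[1],yaw),z0); print('held',p2,e2,'toolyaw',yaw)
    print('offset in tool',T.T@np.r_[p2[:2]-ee[:2],0])
    for a in(sil(w,P,p),sil(w,[box(.096,.056,0,.034)],p2,z0)):
        c,_=cv2.findContours((a>.5).astype(np.uint8),0,2); cv2.drawContours(f,c,-1,(0,0,255),1)
print('rot',T.round(4).tolist())
cv2.imwrite('pics/w3.png',cv2.resize(f,None,fx=1.42,fy=1.42,interpolation=2))
```

```text
[ 0.68538827 -0.02053565  0.18329894] 5.4167
[ 0.566  -0.0439  0.1753] 0.025
peg pred [270.2 -13.5] blob [nan nan] 0 world [nan nan nan] model [ 0.5306 -0.0502  0.026 ]
peg pred [271.3  86.3] blob [272.6  87.3] 45 world [ 0.602  -0.0364  0.026 ] model [ 0.6014 -0.0376  0.026 ]
held [ 0.6844 -0.0212  0.1658] 0.085 toolyaw 0.16544012209813852
offset in tool [ 1.08418531e-03 -4.92527649e-04  2.73671987e-06]
rot [[-0.9863, -0.1647, -0.0029], [-0.1647, 0.9863, 0.0002], [0.0028, 0.0006, -1.0]]
  return _methods._mean(a, axis=axis, dtype=dtype,
  ret = ret.dtype.type(ret / rcount)
<stdin>:9: RuntimeWarning: Mean of empty slice.
```

View pics/w3.png

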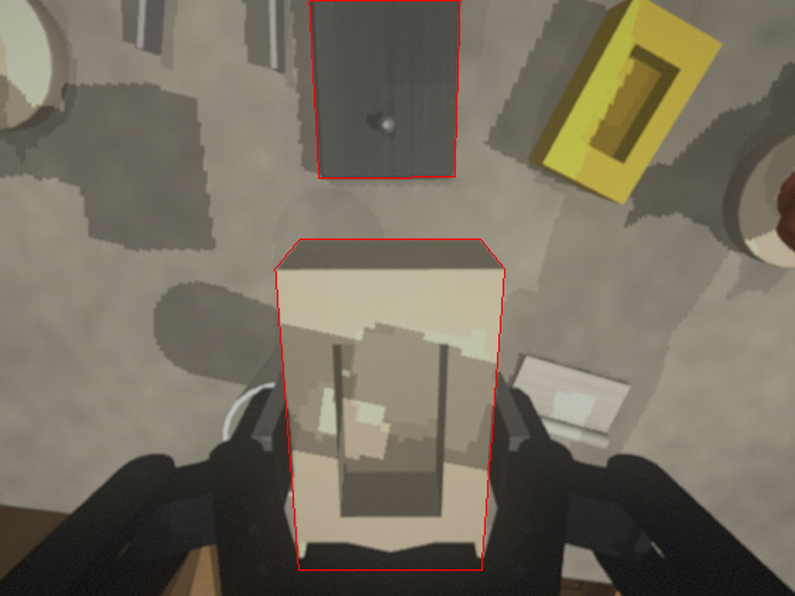

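Run:
```python
from h import *
w=dict(np.load('w2.npz')); g=cv2.cvtColor(w['frame'],cv2.COLOR_RGB2GRAY).astype(float); q=[]
for c,r in((276,25),(277,120)):
    k=g[r-14:r+15,c-14:c+15]; k=k>np.median(k)+25; ys,xs=np.nonzero(k); uv=(c-14+xs.mean(),r-14+ys.mean()); q.append(onz(w,uv,.026)); print(uv,k.sum(),q[-1])
d=q[1]-q[0]; print('centre',(q[0]+q[1])/2,'dist',np.linalg.norm(d),'yaw',np.arctan2(d[1],d[0]))
for c in ((.566,-.043),):
    yaw=.176; off=R.from_euler('z',yaw).apply([-.0011,-.0005,0])  # tool x=-mould x, tool y=mould y
    print(move([c[0]-off[0],c[1]-off[1],.06],yaw+np.pi/2))
```

```text
(np.float64(277.37735849056605), np.float64(23.37735849056604)) 53 [ 0.53038022 -0.04895896  0.026     ]
(np.float64(277.8636363636364), np.float64(121.72727272727272)) 44 [ 0.60227118 -0.03626442  0.026     ]
centre [ 0.5663257  -0.04261169  0.026     ] dist 0.07300316263812914 yaw 0.1747787159211623
(array([12.06, -0.18, 12.41]), array([ 0.   , -0.001, -0.011]))
```

Call:
arm_command:
  moves:
    - [255,4,0,0.1,0,0,0]
    - [255,8,-0.1,1,0,0,-0.01]
    - [255,11,-0.2,3.5,0,0,-0.01]
    - [255,12,-0.2,7,0,0,-0.01]
    - [255,12.05,-0.2,10,0,0,-0.01]
    - [255,12.05,-0.2,11.5,0,0,-0.01]
    - [255,12.05,-0.2,11.5,0,0,-0.01]
    - [255,12.05,-0.2,11.5,0,0,-0.01]

```text
time_s: 6.18
ee_pos: [0.568, -0.0427, 0.0692]
tcp_rot: [0.275, -3.129, -0.0]
wrist_force: [-0.9, -0.1, -1.5]
opening: 0.0552
grip_force: 43.5
```

Run:
```python
from h import *
print(monitor.get_state()['ee_pos'])
yaw=.175; off=R.from_euler('z',yaw).apply([-.0011,-.0005,0])
print(move([.5662-off[0],-.043-off[1],.0235],yaw+np.pi/2))
```

```text
[ 0.56798038 -0.04265141  0.06922376]
(array([0.07, 0.04, 4.57]), array([ 0.   , -0.001,  0.   ]))
```

Call:
arm_command:
  moves:
    - [255,0.07,0.03,1.5,0,0,0]
    - [255,0.07,0.03,2.7,0,0,0]
    - [255,0.07,0.03,3.2,0,0,0]
    - [255,0.07,0.03,3.7,0,0,0]
    - [255,0.07,0.03,4.1,0,0,0]
    - [255,0.07,0.03,4.4,0,0,0]
    - [255,0.07,0.03,4.5,0,0,0]
    - [255,0.07,0.03,4.5,0,0,0]

```text
time_s: 6.85
ee_pos: [0.5679, -0.0425, 0.0245]
tcp_rot: [-0.275, 3.129, 0.0]
wrist_force: [0.2, -0.2, -1.5]
opening: 0.0552
grip_force: 43.6
```

Call:
arm_command:
  moves:
    - [255,0,0,0.1,0,0,0]
    - [255,0,0,0.15,0,0,0]
    - [255,0,0,0.2,0,0,0]
    - [255,0,0,0.2,0,0,0]

```text
time_s: 7.18
ee_pos: [0.5681, -0.0425, 0.0237]
tcp_rot: [-0.275, 3.128, -0.0]
wrist_force: [-2.0, 0.1, 7.1]
opening: 0.0553
grip_force: 44.5
```

Call:
arm_command:
  moves:
    - [60,0,0,0,0,0,0]
    - [40,0,0,0,0,0,0]
    - [40,0,0,0,0,0,0]
    - [40,0,0,0,0,0,0]
    - [40,0,0,-2,0,0,0]
    - [40,0,0,-5,0,0,0]
    - [40,0,0,-9,0,0,0]
    - [40,0,0,-13,0,0,0]

```text
time_s: 7.85
ee_pos: [0.5669, -0.0424, 0.1529]
tcp_rot: [0.275, -3.127, -0.001]
wrist_force: [0.4, -1.0, 0.3]
opening: 0.0723
grip_force: 0.0
```

Run:
```python
from h import *
s=monitor.get_state();print(s['ee_pos'],s['opening'],s['time_s'])
# tongs coarse from scene: at this time
a=get_image('top');b=get_image('scene')
for c,im,near in(('top',a,(329,218)),('scene',b,(278,174))):
    m=pick(c,im,'tongs',near)
    if m is None: print(c,None); continue
    ys,xs=np.nonzero(m); P=np.array([onz(im,(x,y),.022)[:2] for x,y in zip(xs,ys)])
    mu=P.mean(0); u,sv,vt=np.linalg.svd(P-mu,full_matrices=False); d=vt[0]*np.sign(vt[0][0]); t=(P-mu)@d
    n=np.array([-d[1],d[0]]); q=(P-mu)@n
    print(c,len(P),mu,'yaw',np.arctan2(d[1],d[0]),'len',np.ptp(t),'rear',mu+d*t.min(),'w tip',np.percentile(q[t>t.max()-.03],[2,98]))
    r=P[t<t.min()+.03].mean(0); tip=P[t>t.max()-.06]; lr=[tip[(tip-mu)@n>0].mean(0),tip[(tip-mu)@n<0].mean(0)]
    mid=np.mean(lr,0); ax=mid-r; print('rear pt',r,'tips',lr,'axis yaw',np.arctan2(ax[1],ax[0]))
for c,im in(('top',a),('scene',b)):
    for r in models.place_of(c,'tongs')[:1]+models.place_of(c,'jaw_left')[:2]: print(c,r['conf'],onz(im,r['xy'],.0))
save(b,'s2',(190,110,400,260),3.7)
```

```text
[ 0.56690324 -0.04241724  0.15285185] 0.07232110637524616 7.85
top 219 [ 0.45618963 -0.1599627 ] yaw -0.14808099512993542 len 0.2282723672760807 rear [ 0.35618067 -0.14504406] w tip [-0.00624002  0.07356583]
rear pt [ 0.37379421 -0.14503498] tips [array([ 0.5613574 , -0.16316843]), array([ 0.54718521, -0.17761173])] axis yaw -0.13957579820660973
scene 846 [ 0.47128022 -0.13355408] yaw 0.054176546014920904 len 0.23034451637521597 rear [ 0.35631262 -0.13978873] w tip [-0.05077747  0.03573909]
rear pt [ 0.37380475 -0.14336184] tips [array([ 0.55456704, -0.10380363]), array([ 0.55509273, -0.17110893])] axis yaw 0.0326113182675437
top 0.65 [ 0.46974276 -0.15455324  0.        ]
top 0.51 [ 0.29244073 -0.2182331   0.        ]
top 0.16 [ 0.61875994 -0.28017913  0.        ]
scene 0.9 [ 0.20373113 -0.27117315  0.        ]
scene 0.77 [ 0.36655412 -0.15729487  0.        ]
scene 0.53 [ 0.27875457 -0.23604865  0.        ]
```

View pics/s2.png

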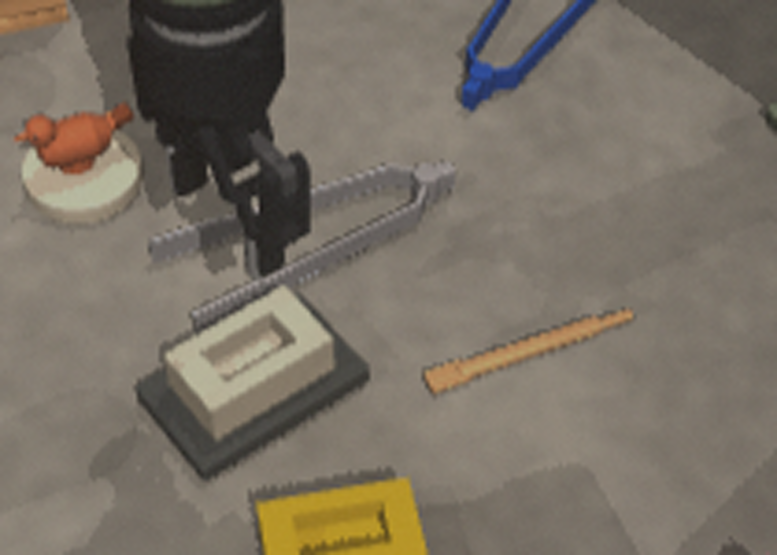

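The mould sits flat and fully down on the stand. Next, the tongs.

Run:
```python
from h import *
print(move([.46,-.14,.21],.03+np.pi/2))
```

```text
(array([12.22, -7.75, -5.92]), array([ 0.001, -0.004,  0.145]))
```

Call:
arm_command:
  moves:
    - [0,2,-1,-3,0,0,0]
    - [0,5,-3,-5,0,0,0.07]
    - [0,8.5,-5,-5.9,0,0,0.145]
    - [0,12.2,-7.8,-5.9,0,0,0.145]
    - [0,12.2,-7.8,-5.9,0,0,0.145]
    - [0,12.2,-7.8,-5.9,0,0,0.145]
    - [0,12.2,-7.8,-5.9,0,0,0.145]
    - [0,12.2,-7.8,-5.9,0,0,0.145]

```text
time_s: 8.92
ee_pos: [0.4618, -0.1399, 0.2105]
tcp_rot: [0.048, -3.14, -0.001]
wrist_force: [0.3, -0.3, -1.3]
opening: 0.0857
grip_force: 0.0
```

```bash
cat >> h.py <<'E'
def blades():
    # free tongs: outer line y=28.5+.09x mm
    L=[]
    for sg in(1,-1):
        o=lambda x:sg*(28.5+.09*x)/1e3
        L.append([[x/1e3,o(x)-sg*d,z] for x in(-55,125) for d in(0,.004) for z in(.002,.022)])
    return L
E
python3 - <<'E'
from h import *
w=get_image('wrist'); s=monitor.get_state(); print(s['ee_pos'],s['time_s'])
f=w['frame'][:,:,::-1].copy()
m=pick('wrist',w,'tongs',proj(w,[.47,-.14,.02]))
if m is None: m=pick('wrist',w,'jaw_left',proj(w,[.47,-.14,.02]))
if m is not None:
    print(m.sum())
    p,e=fit([(w,m)],blades(),(.468,-.14,.03)); print(p,e)
    c,_=cv2.findContours(m.astype(np.uint8),0,2); cv2.drawContours(f,c,-1,(0,255,0),1)
    a=np.max([sil(w,[q],p) for q in blades()],0); c,_=cv2.findContours((a>.5).astype(np.uint8),0,2); cv2.drawContours(f,c,-1,(0,0,255),1)
for l in('tongs','jaw_left'):
    for r in models.place_of('wrist',l)[:3]: print(l,r['conf'],r['xy'],onz(w,r['xy'],.0))
cv2.imwrite('pics/w4.png',cv2.resize(f,None,fx=1.42,fy=1.42,interpolation=2)); np.savez('w4.npz',**w)
E
```

```text
[ 0.4619528  -0.13978223  0.21056049] 8.9667
2256.0
[ 0.4559 -0.1471  0.0306] 0.479
jaw_left 0.66 [266.9, 88.6] [ 0.37846572 -0.15030191  0.        ]
```

View pics/w4.png

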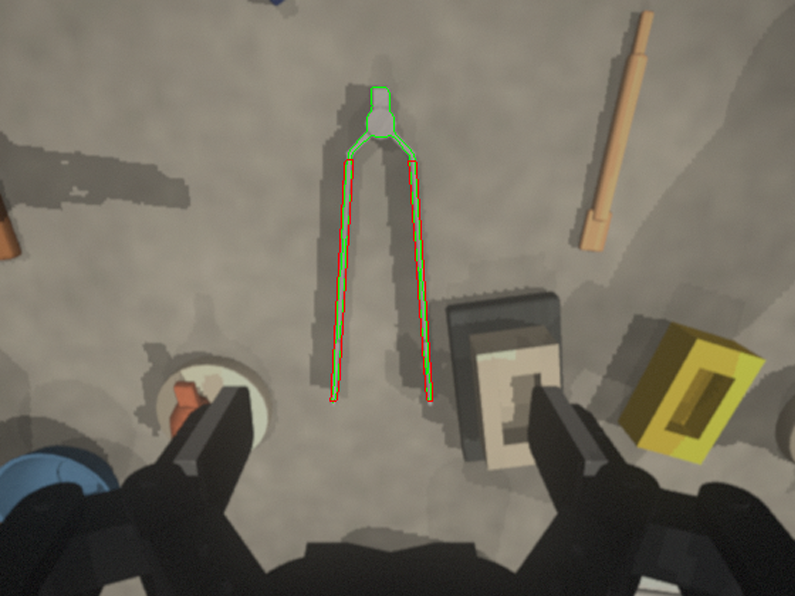

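Mask and model agree on the steel tongs: hinge at (380,122), rear end at (380,87), tips at (333,402) and (430,402).

Run:
```python
from h import *
w=dict(np.load('w4.npz'))
k=1/1.42
for n,u in(('hinge',(380,122)),('rear',(380,88)),('tipR',(334,401)),('tipL',(430,401)),):
    print(n,onz(w,(u[0]*k,u[1]*k),.022).round(4))
h=onz(w,(380*k,122*k),.022); t=(onz(w,(334*k,401*k),.02)+onz(w,(430*k,401*k),.02))/2
ax=t-h; yaw=np.arctan2(ax[1],ax[0]); print('yaw',yaw,'len hinge-tip',np.hypot(*ax[:2]))
o=h[:2]+.085*np.array([np.cos(yaw),np.sin(yaw)]); o2=t[:2]-.125*np.array([np.cos(yaw),np.sin(yaw)]); print(o,o2)
o=(o+o2)/2
print(move([o[0],o[1],.008],yaw+np.pi/2))
```

```text
hinge [ 0.3763 -0.1493  0.022 ]
rear [ 0.356  -0.1498  0.022 ]
tipR [ 0.5831 -0.18    0.022 ]
tipL [ 0.5807 -0.105   0.022 ]
yaw 0.032417256558272683 len hinge-tip 0.2069588643162747
[ 0.46121177 -0.14649545] [ 0.45817223 -0.14659401]
(array([ 0.22, -0.67, 20.28]), array([ 0.   , -0.001, -0.001]))
```

Call:
arm_command:
  moves:
    - [0,0.1,-0.3,4,0,0,0]
    - [0,0.22,-0.67,8,0,0,0]
    - [0,0.22,-0.67,12,0,0,0]
    - [0,0.22,-0.67,16,0,0,0]
    - [0,0.22,-0.67,19,0,0,0]
    - [0,0.22,-0.67,20.4,0,0,0]
    - [0,0.22,-0.67,20.8,0,0,0]
    - [0,0.22,-0.67,20.8,0,0,0]

```text
time_s: 9.78
ee_pos: [0.459, -0.1468, 0.0022]
tcp_rot: [0.049, -3.139, -0.001]
wrist_force: [-0.2, -0.6, 0.1]
opening: 0.0855
grip_force: 0.0
```

Call:
arm_command:
  moves:
    - [70,0,0,0,0,0,0]
    - [85,0,0,0,0,0,0]
    - [95,0,0,0,0,0,0]
    - [100,0,0,0,0,0,0]
    - [105,0,0,0,0,0,0]
    - [105,0,0,0,0,0,0]
    - [105,0,0,0,0,0,0]
  newtons: 25

```text
time_s: 10.37
ee_pos: [0.4609, -0.1477, 0.0051]
tcp_rot: [-0.047, 3.137, -0.002]
wrist_force: [0.0, 0.9, 5.2]
opening: 0.0502
grip_force: 5.5
```

Call:
arm_command:
  moves:
    - [108,0,0,-0.2,0,0,0]
    - [108,0,0,-0.4,0,0,0]
    - [108,0,0,-1,0,0,0]
    - [108,0,0,-2.5,0,0,0]
    - [108,0,0,-5,0,0,0]
    - [108,0,0,-9,0,0,0]
    - [108,0,0,-12,0,0,0]
    - [108,0,0,-12,0,0,0]

```text
time_s: 11.03
ee_pos: [0.4628, -0.1486, 0.1294]
tcp_rot: [-0.047, 3.129, -0.007]
wrist_force: [0.4, -0.4, -0.3]
opening: 0.049
grip_force: 4.3
```

Run:
```python
from h import *
s=monitor.get_state();print(s['ee_pos'],s['opening'],s['wrist_force'],s['grip_force'])
print(move([.505,-.30,.13],.0+np.pi/2))
```

```text
[ 0.4627864  -0.14863532  0.12943617] 0.049016227452471 [ 0.38364662 -0.36525338 -0.26122784] 4.30839096676209
(array([ -3.76, -15.26,   0.06]), array([-0.004,  0.012,  0.03 ]))
```

Call:
arm_command:
  moves:
    - [108,-0.8,-3,0,0,0,0]
    - [108,-1.6,-6,0,0,0,0]
    - [108,-2.4,-9,0,0,0,0]
    - [108,-3,-12,0,0,0,0]
    - [108,-3.7,-14.5,0,0,0,0]
    - [108,-3.7,-15.3,0,0,0,0]
    - [108,-3.7,-15.3,0,0,0,0]
    - [108,-3.7,-15.3,0,0,0,0]

```text
time_s: 11.7
ee_pos: [0.4998, -0.2983, 0.1226]
tcp_rot: [0.046, -3.139, -0.003]
wrist_force: [0.1, 0.8, -1.5]
opening: 0.0496
grip_force: 4.3
```

Run:
```python
from h import *
w=get_image('wrist');a=get_image('top');b=get_image('scene'); s=monitor.get_state(); print(s['ee_pos'],s['tcp_rot'],s['opening'],s['time_s'])
np.savez('w5.npz',**w); np.savez('b5.npz',**b)
f=w['frame'][:,:,::-1].copy()
for c,im,near in(('wrist',w,proj(w,[.61,-.28,.04])),('scene',b,(208,150)),('top',a,(373,174))):
    m=pick(c,im,'bird',near); print(c,np.round(near),m is not None)
    if m is not None:
        np.save('m_'+c+'.npy',m)
        cc,_=cv2.findContours(m.astype(np.uint8),0,2)
        if c=='wrist': cv2.drawContours(f,cc,-1,(0,255,0),1)
    for r in models.place_of(c,'bird')[:2]: print('  pl',r['conf'],np.round(r['xy']),onz(im,r['xy'],.018))
g=cv2.resize(b['frame'][100:260,160:360,::-1],(400,320))
f[0:1]=f[0:1]; cv2.imwrite('pics/w5.png',np.hstack([f[:, :400],cv2.copyMakeBorder(g,0,100,0,0,0)]))
```

```text
[ 0.50019544 -0.29759915  0.12316135] [ 4.90635734e-02 -3.14027132e+00 -1.70080675e-03] 0.049192318285765355 11.85
wrist [293. 342.] True
  pl 0.59 [292. 318.] [ 0.60292014 -0.2808106   0.018     ]
scene [208 150] True
  pl 0.84 [211. 151.] [ 0.59766036 -0.29101324  0.018     ]
top [373 174] True
  pl 0.63 [373. 172.] [ 0.61063425 -0.27881127  0.018     ]
```

View pics/w5.png

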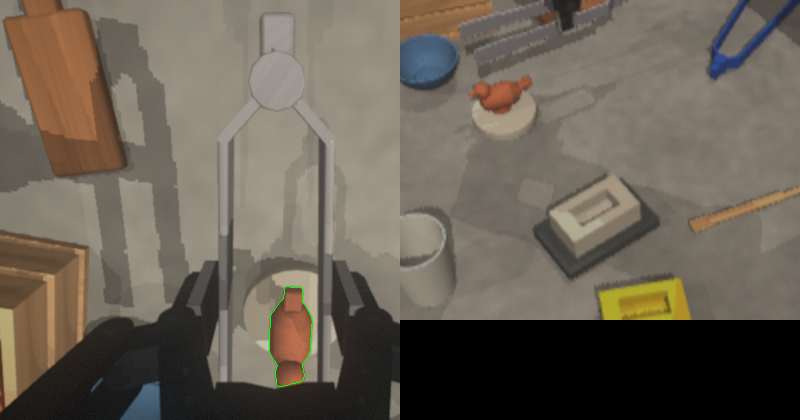

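```bash
cat >> h.py <<'E'
def birdparts():
    t=np.linspace(0,2*np.pi,13)[:-1]
    body=[[x,r*np.cos(k),.022+r*np.sin(k)] for x,r in((-.026,.009),(-.016,.017),(.012,.017),(.022,.009)) for k in t]
    head=[[.020+.011*np.sin(v)*np.cos(k),.011*np.sin(v)*np.sin(k),.042+.011*np.cos(v)] for v in(0,.6,1.2,1.8,2.4,3.1) for k in t]
    tail=[[x,y,z] for x,z in((-.016,.02),(-.016,.034),(-.048,.026),(-.048,.036)) for y in(-.007,.007)]
    foot=[[.014*np.cos(k),.014*np.sin(k),z] for k in t for z in(0,.01)]
    return [body,head,tail,foot]
E
python3 - <<'E'
from h import *
w=dict(np.load('w5.npz'));b=dict(np.load('b5.npz'));a=get_image('top')
mw,mb,mt=[np.load('m_%s.npy'%c) for c in('wrist','scene','top')]
B=birdparts()
for n,o in(('all',[(w,mw),(b,mb),(a,mt)]),('wb',[(w,mw),(b,mb)]),('w',[(w,mw)]),('b',[(b,mb)]),('t',[(a,mt)])): print(n,fit(o,B,(.608,-.284,0),.018))
s=monitor.get_state();T=R.from_rotvec(s['tcp_rot']).as_matrix();ee=np.array(s['ee_pos']);yaw=np.arctan2(-T[1,0],-T[0,0])
print(ee,yaw)
z0=ee[2]-.005
for n,p in(('hinge',[-.085,0,.022]),('rear',[-.107,0,.022]),('L-50',[-.04,.021,.022])): print(n,np.round(proj(w,tw([p],(ee[0],ee[1],yaw),z0)[0]),1))
E
```

```text
all (array([ 0.6027, -0.2832, -0.0112]), np.float64(0.259))
wb (array([ 0.6034, -0.2835, -0.0045]), np.float64(0.108))
w (array([ 0.6034, -0.2834, -0.0096]), np.float64(0.093))
b (array([ 0.6034, -0.2828,  0.0054]), np.float64(0.118))
t (array([ 0.602 , -0.2812, -0.0454]), np.float64(0.533))
[ 0.50082742 -0.29876052  0.12341155] 0.03072328011550653
hinge [274.1  82.7]
rear [274.   10.8]
L-50 [328.4 206.1]
```

Run:
```python
from h import *
print(move([.5025,-.2845,.034],-.005+np.pi/2))
```

```text
(array([-0.21,  1.42,  8.94]), array([0.   , 0.   , 0.036]))
```

Call:
arm_command:
  moves:
    - [108,-0.1,0.7,0,0,0,0.02]
    - [108,-0.2,1.4,0,0,0,0.036]
    - [108,-0.2,1.4,0,0,0,0.036]
    - [108,-0.2,1.4,1.5,0,0,0.036]
    - [108,-0.2,1.4,3,0,0,0.036]
    - [108,-0.2,1.4,3,0,0,0.036]
    - [108,-0.2,1.4,3,0,0,0.036]

```text
time_s: 12.78
ee_pos: [0.5019, -0.285, 0.0928]
tcp_rot: [-0.009, -3.14, -0.001]
wrist_force: [-0.3, -0.2, -1.4]
opening: 0.0492
grip_force: 4.3
```

Run:
```python
from h import *
print(move([.5025,-.2845,.034],-.005+np.pi/2))
w=get_image('wrist');b=get_image('scene');g=cv2.resize(b['frame'][90:210,150:300,::-1],(400,320))
cv2.imwrite('pics/w6.png',np.hstack([w['frame'][:, 80:480,::-1],cv2.copyMakeBorder(g,0,100,0,0,0)]))
s=monitor.get_state();print(s['ee_pos'],s['opening'])
```

```text
(array([-0.07,  0.05,  5.88]), array([ 0.001, -0.002, -0.001]))
[ 0.50286256 -0.28553768  0.09402296] 0.04902394353800786
```

View pics/w6.png

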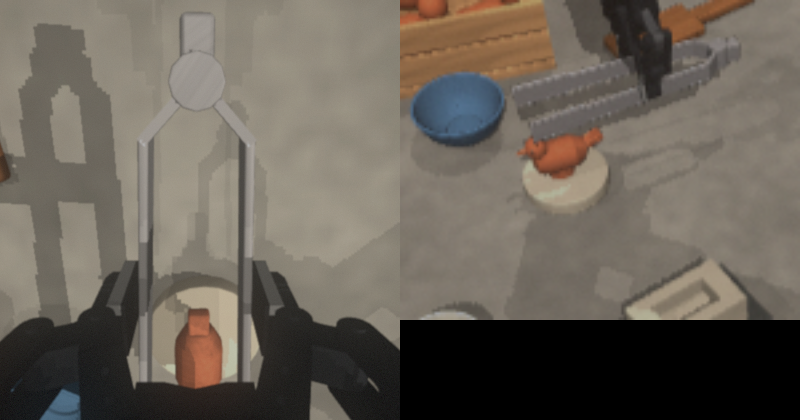

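The bird is centred between the blades (column 199, against 151 and 239), with the tongs level. Descending.

Call:
arm_command:
  moves:
    - [108,-0.07,0.1,1.5,0,0,0]
    - [108,-0.07,0.1,3,0,0,0]
    - [108,-0.07,0.1,4.3,0,0,0]
    - [108,-0.07,0.1,5.2,0,0,0]
    - [108,-0.07,0.1,5.8,0,0,0]
    - [108,-0.07,0.1,5.8,0,0,0]
    - [108,-0.07,0.1,5.8,0,0,0]

```text
time_s: 13.47
ee_pos: [0.5034, -0.2843, 0.0357]
tcp_rot: [0.009, 3.141, -0.0]
wrist_force: [0.7, -0.6, -1.3]
opening: 0.0492
grip_force: 4.3
```

Call:
arm_command:
  moves:
    - [113,0,0,0,0,0,0]
    - [118,0,0,0,0,0,0]
    - [122,0,0,0,0,0,0]
    - [126,0,0,0,0,0,0]
    - [130,0,0,0,0,0,0]
    - [130,0,0,0,0,0,0]
    - [130,0,0,0,0,0,0]

```text
time_s: 14.05
ee_pos: [0.5031, -0.2841, 0.0353]
tcp_rot: [0.009, 3.141, 0.0]
wrist_force: [0.7, 0.1, -1.1]
opening: 0.042
grip_force: 8.3
```

Call:
arm_command:
  moves:
    - [133,0,0,0,0,0,0]
    - [136,0,0,0,0,0,0]
    - [139,0,0,0,0,0,0]
    - [142,0,0,0,0,0,0]
    - [142,0,0,0,0,0,0]
    - [142,0,0,0,0,0,0]

```text
time_s: 14.55
ee_pos: [0.5031, -0.2841, 0.0353]
tcp_rot: [0.009, 3.141, 0.0]
wrist_force: [-0.3, 0.8, -0.2]
opening: 0.0414
grip_force: 25.9
```

Call:
arm_command:
  moves:
    - [142,0,0,-0.3,0,0,0]
    - [142,0,0,-0.8,0,0,0]
    - [142,0,0,-1.8,0,0,0]
    - [142,0,0,-3.3,0,0,0]
    - [142,0,0,-5.3,0,0,0]
    - [142,0,0,-7.8,0,0,0]
    - [142,0,0,-9.5,0,0,0]
    - [142,0,0,-10.2,0,0,0]

```text
time_s: 15.22
ee_pos: [0.5045, -0.285, 0.1411]
tcp_rot: [0.009, 3.136, -0.005]
wrist_force: [-0.3, -1.1, -2.0]
opening: 0.0411
grip_force: 25.8
```

Run:
```python
from h import *
w=get_image('wrist');b=get_image('scene');g=cv2.resize(b['frame'][70:210,140:315,::-1],(400,320))
cv2.imwrite('pics/w7.png',np.hstack([w['frame'][:, 80:480,::-1],cv2.copyMakeBorder(g,0,100,0,0,0)]))
s=monitor.get_state();print(s['ee_pos'],s['opening'],s['grip_force'],s['wrist_force'])
# bird ends at mould centre (.566,-.043): keep yaw 0; bird bottom z = TCP-.0173; mould top .052
print(move([.566-.1005,-.043-.0005,.14],np.pi/2-.005))
```

```text
[ 0.50385801 -0.28455558  0.13922683] 0.041272792991206876 25.8000710606575 [-0.56011371 -0.64077165 -1.67336396]
(array([ 3.97, 24.08, -0.14]), array([-0.002,  0.003, -0.001]))
```

View pics/w7.png

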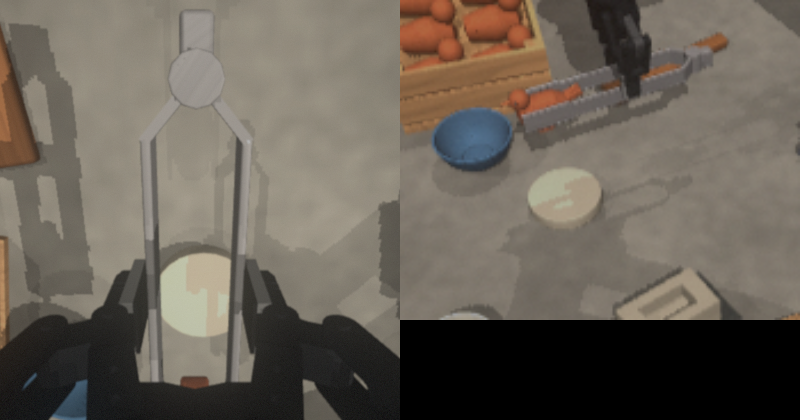

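The disc at (565,195) is empty and the bird sits upright between the blades. Carrying it over to the mould.

Call:
arm_command:
  moves:
    - [142,0.2,1,0,0,0,0]
    - [142,0.5,3,0,0,0,0]
    - [142,0.8,5,0,0,0,0]
    - [142,1.2,7,0,0,0,0]
    - [142,1.5,9,0,0,0,0]
    - [142,1.8,11,0,0,0,0]
    - [142,2.2,13,0,0,0,0]
    - [142,2.5,15,0,0,0,0]

```text
time_s: 15.98
ee_pos: [0.477, -0.132, 0.1356]
tcp_rot: [-0.009, -3.138, -0.002]
wrist_force: [1.1, 0.6, -2.1]
opening: 0.0412
grip_force: 25.8
```

Call:
arm_command:
  moves:
    - [142,0.3,2,0,0,0,0]
    - [142,0.6,4,0,0,0,0]
    - [142,0.9,6,0,0,0,0]
    - [142,1.2,7.5,0,0,0,0]
    - [142,1.4,8.6,0,0,0,0]
    - [142,1.45,9.1,0,0,0,0]
    - [142,1.45,9.1,0,0,0,0]
    - [142,1.45,9.1,0,0,0,0]

```text
time_s: 16.65
ee_pos: [0.4649, -0.043, 0.137]
tcp_rot: [-0.008, -3.141, 0.0]
wrist_force: [0.0, -0.4, -1.2]
opening: 0.0411
grip_force: 25.8
```

Call:
arm_command:
  moves:
    - [142,0,0,0,0,0,0]
    - [142,0,0,0,0,0,0]
    - [142,0,0,0,0,0,0]
    - [142,0,0,0,0,0,0]
    - [142,0,0,0,0,0,0]
    - [142,0,0,0,0,0,0]

```text
time_s: 17.15
ee_pos: [0.465, -0.043, 0.1373]
tcp_rot: [0.01, 3.141, 0.0]
wrist_force: [-0.7, 0.1, -1.3]
opening: 0.0413
grip_force: 25.8
```

Run:
```python
from h import *
b=get_image('scene');save(b,'s8',(160,90,400,270),3.3)
s=monitor.get_state();print(s['ee_pos'],s['opening'],s['grip_force'],s['wrist_force'],s['time_s'],np.abs(s['joint_velocities']).max())
print(move([.4655,-.0435,.14],np.pi/2-.005))
m=pick('scene',b,'bird',proj(b,[.566,-.043,.145]))
if m is not None: print(fit([(b,m)],birdparts(),(.566,-.043,0),s['ee_pos'][2]-.0173))
```

```text
[ 0.46498137 -0.04300931  0.13730994] 0.041513124546370316 25.811938047409058 [0.33123937 0.6178828  0.14743835] 17.2 0.003516887626978275
(array([-0.05, -0.05, -0.27]), array([ 0.   ,  0.   , -0.001]))
(array([ 0.5662, -0.0457, -0.0415]), np.float64(0.327))
```

View pics/s8.png

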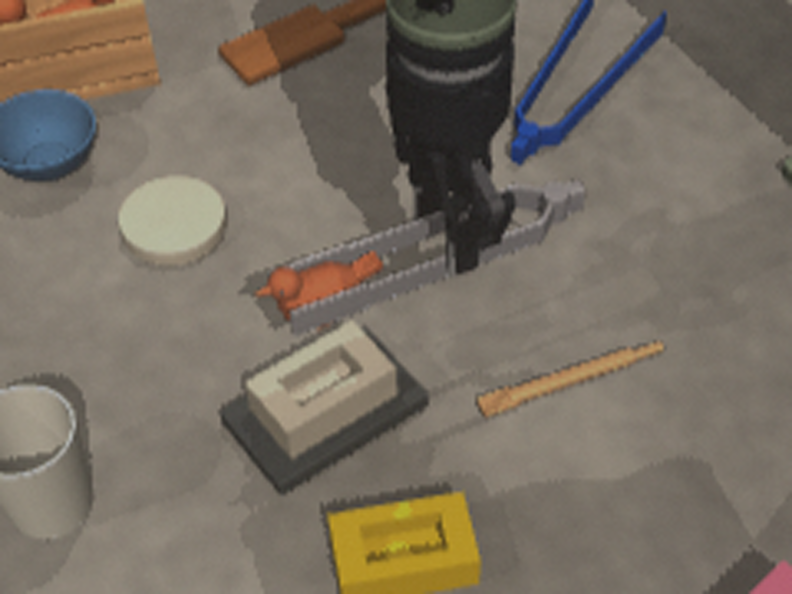

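The bird is upright in the tongs and still, about 6.8 cm above the middle of the seated mould. The bystanders look undisturbed.

```bash
python3 -c "
from h import *
print(ctrl.finish_job())"
```

```text
the job is handed in; nothing more can be done
None
```

I handed the job in at about 17 s: the white mould is seated flat on the stand's pegs and released, and the small bird whistle is held still and upright in the steel tongs about 7 cm above the middle of the mould; no verdict came back.

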